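Feel how full the tin of baking balls is, then pour it into the right dish

ROBOT

A 7-joint arm with a two-finger parallel gripper is mounted at the origin on the work surface. World frame = base frame: x ahead of the robot, y to its left, z up, the work surface at z = 0. Lengths are in mm, angles in rad, forces in N, time in s.
With the tool pointing down it reaches from about 400 to 850 mm from the base axis. Payload 10.4 kg.
Tool frame: the origin (TCP) lies at the very end of the fingers, on their centre line; the grasp point (between the pads) lies 19 mm behind it; z points along the fingers, y is the line along which they close (so a half turn about z gives the same grasp; the last joint's range is limited). The gripper opens to 87 mm and grips with 3 to 60 N. Pads are 19 mm wide; open, the fingers measure 117 mm over their backs; the gripper's body (75 mm by 190 mm) begins 51 mm behind the grasp point.
Start: joints at [1.128, 0.332, -0.065, 1.46, 0.022, 1.35, -0.088], TCP at [254.76, -570.745, 222.576] pointing down, gripper open.
Joint ranges: [-2.6, 2.6], [-0.5, 2.12], [-1.47, 1.34], [0.16, 2.42], [-1.27, 4.41], [0.06, 2.06], [-2.6, 2.6]. Speed limits (rad/s): [2.22, 2.22, 2.79, 2.79, 3.14, 3.14, 3.14].

INTERFACE

Orientations are given as a unit quaternion [x, y, z, w].
In Python, from plant import bot gives the robot as it stands. The module is installed in compiled form; this text tells all that it offers.
- The arm moves only by the tool send_rows, never from a script. Its argument "commands" is one flat list of numbers, 5 for each row, row after row: the finger opening in mm, from 0 to 87, then the shift along the tool's x, y, z in mm, then the turn about the tool's z in rad. In form: [claw, tx, ty, tz, spin, claw, tx, ty, tz, spin, ...]. A call has 1 to 20 rows; each row shifts and turns the commanded pose from where the row before left it, along the tool's axes as they then stand; what a row does not reach is not made up. A row lasts 1/12 s, in which the tool goes at most 41.7 mm and 7.16 degrees, less where a joint would pass 70% of its speed; a pose out of reach is approached as far as the arm can. A call is refused whole if a number of a shift passes 41.7 or a number of a turn 0.125, either way. A call with a gripper value outside its range is refused whole. The fingers move at their own pace and stop on an object; the grip force is fixed at half the most. Time passes only in rows, so rows that do not move let the fingers close. It gives the time, the measured TCP pose, the force, the opening and the grip force at its end, in the units of the state.
- bot.read_state(): the state, without advancing time (a new reading comes with each control period).
- bot.read_camera(name): name is "scene" or "top" or "wrist"; returns the picture (480x640x3 uint8, red, green, blue); there is no depth.
- bot.calibration(name): a dict with "fx", "fy", "cx", "cy" (pixels), "dist_coeffs" ([k1, k2, p1, p2, k3] as OpenCV has them; the pictures are not rectified), "R" (3x3) and "t" (3): a world point X has camera coordinates R X + t; the wrist camera has in their place "T_tool_cam" (4x4, takes a point from camera to tool coordinates, whose origin is the TCP and whose axes are the flange's). Camera axes: x right, y down, z forward; pixel columns grow to the right and rows downward; lengths in mm; the calibration is good to about 2 mm. A picture is of the moment at which its call begins: read the wrist's pose just before it. calibration takes no time and is no camera call.
- bot.hand_in(): hands the job in; it is judged then, once.
Trained networks look in the newest picture that a camera, given by its name, has taken for a name from the list of things; names that differ only in an ending like _2 or _b are one class to them, and where a whole thing is asked for, a point or a joint stands for the part that bears it (a point fixed in the world has none). Each returns a list of dicts, best first, with "score" (0 to 1); they miss things now and then, are a little off and sometimes report something else, mostly with a low value. They report only what shows in the picture. A call takes as long as a camera call. They do not tell look-alikes from the thing itself.
- bot.look_for(label, camera): "point" ([x, y, z] in mm, in world coordinates, good to about 4 mm: the middle of the surface that is visible of it).
- bot.place_of(label, camera): "point" ([x, y, z] in mm, in world coordinates, good to about 4 mm: a listed point, or the origin of a listed thing).
The state is a dict: "t": time; "qpos": joint angles; "dq": joint speeds; "joint_efforts": joint torques, N m; "position": TCP position; "ee_rot": TCP orientation; "wrist_force": force on the tool from outside, world axes, zero at the start; "wrist_torque": the same for the moment, N m; "finger_gap": finger opening in mm; "grip_force": force on a finger pad.
Only numpy, scipy, OpenCV 4.12 (cv2) and the standard library are available. Lean on these libraries where they do the work, as an engineer would, in place of code of your own. Each camera call takes 0.05 s, during which the arm holds its last target. There are 200 camera calls.

TASK

Pick up the green pouring tin, tip it a little (15 to 20 degrees) and hold it so for a second to feel how much is in it without spilling. If it is well filled (four steel baking balls), pour them all into the round yellow dish; if it is nearly empty (a single ball), pour that into the square white tub. Then stand the empty tin upright on the table clear of both dishes and let go, leaving the red sauce bottle where it stands.

Things in the scene. Friction and masses are not known exactly. Their poses are not given: they have to be found in the camera images.
- tin: Green pouring tin, brass lid, loose, 108 long (x), 61 wide (y), 75 mm high, 200 g empty. Origin: underside, below the middle of its 57 mm flat floor; z up. Open pouring end at -x, closed back at x = +31 mm. Hidden inside: four loose steel balls (26 mm, 70 g each; 480 g in all) or only one (270 g in all). Grip it from above across the flat side walls.
- tin_grip (a point): Where to grip the tin: on its mid-plane, x = -5, z = 48 mm in the tin's frame, the fingers outside the two flat side walls (61 mm apart along the tin's y). Axes as the tin's.
- tin_lip (a point): Middle of the tin's pouring lip, x = -76, z = 30 mm in the tin's frame: the top of a ramp that rises 30 degrees from the floor's edge at x = -28. Balls stay in up to 25 degrees of tip; with the lip lowered they roll out over it from about 35 degrees, and 50 to 60 degrees empties the tin.
- yellow_dish: Round yellow plastic dish, fixed to the table on rubber feet, for a full tin. Outer diameter 184 at the rim, 170 at the foot, 55 mm high, walls 4, flat floor 5 mm thick. Origin: centre of the underside, z up.
- white_tub: Square white plastic tub, fixed to the table on rubber feet, for a nearly empty tin. 160 by 160 by 55 mm high, walls and floor 4 to 5 mm. Origin: centre of the underside, z up, x and y square to its sides.
- sauce_bottle: Red sauce bottle standing loose on the table as a bystander, 60 diameter, 190 mm high. Origin: centre of the underside, z up.
Things that resemble listed ones, but are neither listed nor needed, are in the scene too. Several things have the shape of the white_tub; the one meant has the colours described above.

How it is judged:
By the outcome, as a careful person would: the job done as asked, in the order asked, and still so for the second after the job is handed in, with the robot touching nothing.
It also fails if it takes over 51 s, if anything falls off the work surface, if the arm or the gripper's body presses on something with over 40 N, if the wrist force passes 120 N, or if a joint passes its speed limit or range.

## Working session

There is one attempt and no reset: what is moved stays moved. The work goes in short steps, Python scripts to look and compute and a tool call to move; the robot and the scene stay as the last step left them, time stands still between calls to the robot, and variables do not carry over. Pictures are saved under pics/ and viewed, at most 10 in all, crops included, and the job is handed in when it is done.

Besides the shell and the picture viewer there is one more tool, called as name(argument=value, ...) on one line, values as JSON. send_rows: Moves the arm, as the interface text tells. Its arguments: {"type":"object","properties":{"commands":{"type":"array"}},"required":["commands"]}

```bash
mkdir -p pics
python3 - <<'E'
from plant import bot
import cv2,numpy as np
s=bot.read_state();print(s['t'],s['position'],s['ee_rot'],s['finger_gap'])
for c in ['scene','top']:
    im=bot.read_camera(c);cv2.imwrite(f'pics/{c}0.png',im[:,:,::-1])
    k=bot.calibration(c);print(c,{a:np.round(k[a],3).tolist() for a in k})
    for l in ['tin','tin_grip','tin_lip','yellow_dish','white_tub','sauce_bottle']:
        for r in bot.place_of(l,c): 
            p=np.array(r['point']);R=np.array(k['R']);t=np.array(k['t'])
            K=np.array([[k['fx'],0,k['cx']],[0,k['fy'],k['cy']],[0,0,1]])
            uv=cv2.projectPoints(p.reshape(1,3),cv2.Rodrigues(R)[0],t,K,np.array(k['dist_coeffs']))[0].ravel()
            print(c,l,np.round(p),round(r['score'],2),uv.round())
print(bot.read_state()['t'])
E
```

```text
0.0 [ 254.55689588 -570.38512166  221.74212624] [ 9.78052550e-01  2.08357138e-01 -1.91287107e-04 -6.90492900e-04] 86.6582921212092
scene {'fx': 452.943, 'fy': 452.943, 'cx': 324.124, 'cy': 237.322, 'dist_coeffs': [-0.085, 0.0, 0.0, 0.0, 0.0], 'R': [[-0.766, 0.643, 0.001], [0.487, 0.58, -0.653], [-0.42, -0.5, -0.757]], 't': [336.811, -296.802, 1520.865]}
scene tin_grip [519.  17.  48.] 0.94 [306. 214.]
scene tin_grip [ 797. -244.    1.] 0.25 [176. 220.]
scene tin_lip [455. -16.  31.] 0.64 [317. 201.]
scene yellow_dish [ 470. -269.   -3.] 0.86 [264. 169.]
scene white_tub [544. 298.   1.] 0.9 [368. 293.]
scene white_tub [320. 159.   2.] 0.9 [391. 220.]
scene white_tub [621. 590.  -2.] 0.7 [435. 398.]
scene white_tub [455. -15.  28.] 0.21 [317. 202.]
top {'fx': 441.065, 'fy': 441.065, 'cx': 319.31, 'cy': 240.815, 'dist_coeffs': [-0.072, 0.0, 0.0, 0.0, 0.0], 'R': [[0.013, -1.0, 0.022], [-0.993, -0.016, -0.121], [0.121, -0.02, -0.992]], 't': [126.036, 576.135, 1064.465]}
top tin [526.  20.  -6.] 0.71 [363. 262.]
top tin_grip [518.  17.  53.] 0.62 [367. 264.]
top tin_lip [454. -10.  32.] 0.66 [377. 290.]
top yellow_dish [ 471. -270.   -2.] 0.79 [475. 285.]
top white_tub [542. 299.  -5.] 0.85 [255. 254.]
top white_tub [618. 586.   0.] 0.68 [145. 223.]
top white_tub [318. 162.  -1.] 0.58 [307. 344.]
top sauce_bottle [ 802. -243.   -2.] 0.58 [461. 160.]
0.7
```

View pics/scene0.png

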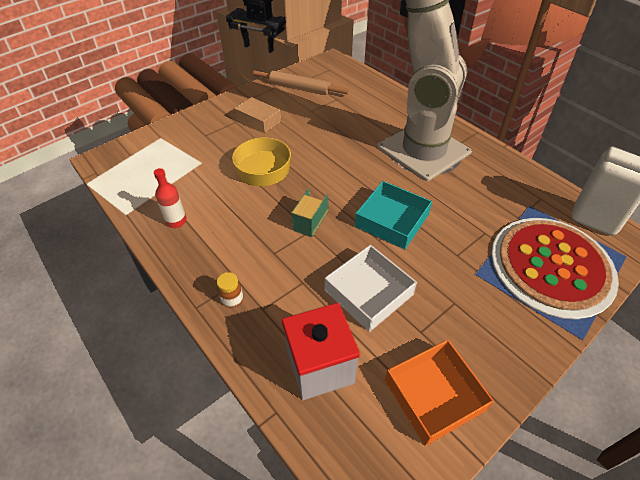

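View pics/top0.png

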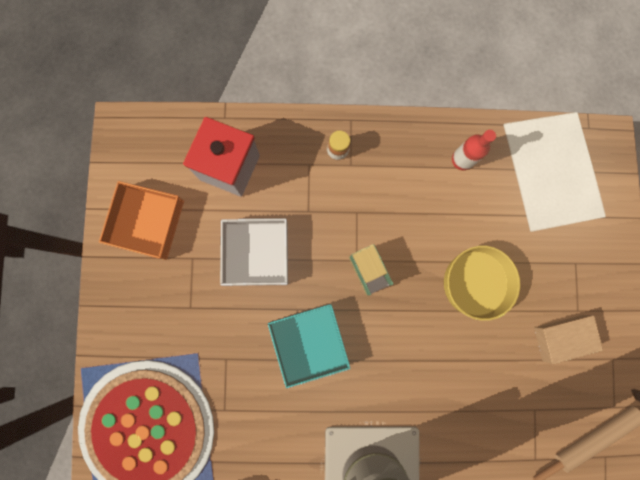

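The white tub is at scene pixel (368,293). Its look-alikes are teal (391,220) and orange (435,398). The tin is at (306,214) with its lip towards the robot, the yellow dish at (264,169) and the red bottle at (172,200). Rows can't tilt the tool directly, so I'll first check, with empty fingers in free air, what happens at the reach limit.

send_rows(commands=[87, 0, 40, 0, 0, 87, 0, 40, 0, 0, 87, 0, 40, 0, 0, 87, 0, 40, 0, 0, 87, 0, 40, 0, 0, 87, 0, 40, 0, 0, 87, 0, 20, 0, 0, 87, 0, 20, 0, 0])

```text
t: 1.37
position: [357.1, -801.4, 223.0]
ee_rot: [0.978, 0.207, 0.001, -0.0]
wrist_force: [1.2, -1.9, -0.4]
finger_gap: 87.1
grip_force: 0.0
```

```bash
cat > h.py <<'E'
from plant import bot
import numpy as np
from scipy.spatial.transform import Rotation as Ro
np.set_printoptions(suppress=True,precision=3)
def st():
    s=bot.read_state();R=Ro.from_quat(s['ee_rot']).as_matrix()
    print('t',round(s['t'],2),'p',np.round(s['position'],1),'r',np.hypot(*s['position'][:2]).round(1),'q',np.array(s['qpos']),'F',np.round(s['wrist_force'],2),'M',np.round(s['wrist_torque'],2),'gap',round(s['finger_gap'],1),'gf',round(s['grip_force'],1));print('xt',R[:,0],'yt',R[:,1],'zt',R[:,2]);return s,R
E
python3 -c "from h import *;st()"
```

```text
t 1.37 p [ 357.1 -801.4  223. ] r 877.3 q [ 1.099  1.096  0.006  0.245 -0.007  1.8   -0.053] F [ 1.16 -1.93 -0.39] M [-0.09 -0.04 -0.03] gap 87.1 gf 0.0
xt [0.914 0.406 0.001] yt [ 0.406 -0.914  0.   ] zt [ 0.001  0.    -1.   ]
```

send_rows(commands=[87, 0, 30, 0, 0, 87, 0, 30, 0, 0, 87, 0, 30, 0, 0, 87, 0, 0, 0, 0])

```text
t: 1.7
position: [354.8, -819.3, 211.8]
ee_rot: [0.98, 0.199, 0.003, 0.01]
wrist_force: [-1.5, -0.8, -0.3]
finger_gap: 87.1
grip_force: 0.0
```

```bash
python3 -c "from h import *;st()"
```

```text
t 1.7 p [ 354.8 -819.3  211.8] r 892.8 q [ 1.068  1.17   0.509  0.174 -0.483  1.798 -0.016] F [-1.51 -0.77 -0.31] M [-0.01  0.12 -0.03] gap 87.1 gf 0.0
xt [0.921 0.389 0.002] yt [ 0.389 -0.921  0.02 ] zt [ 0.01  -0.017 -1.   ]
```

send_rows(commands=[87, 0, 40, 0, 0, 87, 0, 40, 0, 0, 87, 0, 40, 0, 0, 87, 0, 40, 0, 0, 87, 0, 40, 0, 0, 87, 0, 40, 0, 0])

```text
t: 2.2
position: [375.7, -872.7, 183.0]
ee_rot: [0.978, 0.197, 0.02, 0.073]
wrist_force: [-0.2, 1.0, -0.4]
finger_gap: 87.1
grip_force: 0.0
```

```bash
python3 -c "from h import *;st()"
```

```text
t 2.2 p [ 375.7 -872.7  183. ] r 950.2 q [ 1.051  1.27   1.235  0.162 -1.208  1.665  0.032] F [-0.19  0.96 -0.38] M [0.14 0.06 0.  ] gap 87.1 gf 0.0
xt [0.922 0.387 0.01 ] yt [ 0.381 -0.912  0.15 ] zt [ 0.067 -0.134 -0.989]
```

send_rows(commands=[87, 0, 0, 0, 0, 87, 0, -40, 0, 0, 87, 0, -40, 0, 0, 87, 0, -40, 0, 0, 87, 0, -40, 0, 0, 87, 0, -40, 0, 0])

```text
t: 2.7
position: [340.5, -781.3, 172.3]
ee_rot: [0.977, 0.196, 0.02, 0.077]
wrist_force: [0.4, -1.2, 1.6]
finger_gap: 87.0
grip_force: 0.0
```

```bash
python3 -c "from h import *;st()"
```

```text
t 2.7 p [ 340.5 -781.3  172.3] r 852.3 q [ 0.609  1.069  1.273  0.983 -1.059  1.479  0.357] F [ 0.35 -1.21  1.6 ] M [0.09 0.01 0.01] gap 87.0 gf 0.0
xt [0.922 0.387 0.008] yt [ 0.381 -0.911  0.157] zt [ 0.069 -0.142 -0.987]
```

send_rows(commands=[87, 0, -40, -8, 0, 87, 0, -40, -8, 0, 87, 0, -40, -8, 0, 87, 0, -40, -8, 0, 87, 0, -40, -8, 0, 87, 0, -40, -8, 0, 87, 0, -40, -8, 0, 87, 0, -40, -8, 0, 87, 0, -40, -8, 0, 87, 0, -40, -8, 0, 87, 0, -40, -8, 0, 87, 0, -40, -8, 0, 87, 0, -40, -8, 0])

```text
t: 3.78
position: [186.0, -398.2, 198.3]
ee_rot: [0.98, 0.193, 0.017, 0.055]
wrist_force: [1.9, 0.9, -1.8]
finger_gap: 86.8
grip_force: 0.0
```

```bash
python3 -c "from h import *;st()"
```

```text
t 3.78 p [ 186.  -398.2  198.3] r 439.4 q [-0.052 -0.399  0.896  2.081  0.36   1.222 -0.469] F [ 1.89  0.93 -1.76] M [ 0.25 -0.01 -0.05] gap 86.8 gf 0.0
xt [0.925 0.379 0.012] yt [ 0.375 -0.92   0.115] zt [ 0.054 -0.102 -0.993]
```

send_rows(commands=[87, 0, -40, -4, 0, 87, 0, -40, -4, 0, 87, 0, -40, -4, 0, 87, 0, -40, -4, 0])

```text
t: 4.12
position: [150.1, -312.1, 201.3]
ee_rot: [0.979, 0.194, 0.021, 0.056]
wrist_force: [-0.5, -1.2, 0.6]
finger_gap: 87.0
grip_force: 0.0
```

```bash
python3 -c "from h import *;st()"
```

```text
t 4.12 p [ 150.1 -312.1  201.3] r 346.3 q [ 0.435 -0.498  0.408  2.237  0.227  1.256 -0.429] F [-0.46 -1.16  0.59] M [0.05 0.08 0.05] gap 87.0 gf 0.0
xt [0.924 0.382 0.019] yt [ 0.377 -0.919  0.117] zt [ 0.062 -0.101 -0.993]
```

send_rows(commands=[87, 0, -40, -4, 0, 87, 0, -40, -4, 0, 87, 0, -40, -4, 0, 87, 0, -40, -4, 0])

```text
t: 4.45
position: [135.0, -285.4, 210.2]
ee_rot: [0.979, 0.195, 0.024, 0.06]
wrist_force: [-0.3, 0.2, 0.3]
finger_gap: 87.0
grip_force: 0.0
```

```bash
python3 -c "from h import *;st()"
```

```text
t 4.45 p [ 135.  -285.4  210.2] r 315.7 q [ 0.954 -0.5    0.02   2.261  0.012  1.252 -0.209] F [-0.32  0.25  0.33] M [ 0.12  0.06 -0.03] gap 87.0 gf 0.0
xt [0.923 0.384 0.024] yt [ 0.378 -0.917  0.126] zt [ 0.071 -0.108 -0.992]
```

send_rows(commands=[87, 0, -41, 10, 0, 87, 0, -41, 10, 0, 87, 0, -41, 10, 0, 87, 0, -41, 10, 0])

```text
t: 4.78
position: [120.8, -258.0, 172.4]
ee_rot: [0.982, 0.184, 0.012, 0.037]
wrist_force: [-4.0, -1.7, 1.5]
finger_gap: 86.9
grip_force: 0.0
```

```bash
python3 -c "from h import *;st()"
```

```text
t 4.78 p [ 120.8 -258.   172.4] r 284.9 q [ 1.265 -0.5   -0.22   2.333 -0.111  1.221 -0.099] F [-4.01 -1.74  1.55] M [-0.04  0.35 -0.04] gap 86.9 gf 0.0
xt [0.932 0.363 0.01 ] yt [ 0.361 -0.929  0.078] zt [ 0.038 -0.069 -0.997]
```

```bash
cat >> h.py <<'E'
def go(target,step=40,spin=0,v=None):
    s,R=st();d=R.T@(np.array(target)-np.array(s['position']))
    n=int(np.ceil(max(np.linalg.norm(d)/step,abs(spin)/.12)));n=max(n,1)
    print('shift',d,'rows',n,'per row',d/n,'spin/row',spin/n)
E
python3 -c "from h import *;go([518,17,190])"
```

```text
t 4.78 p [ 120.8 -258.   172.4] r 284.9 q [ 1.265 -0.5   -0.22   2.333 -0.111  1.221 -0.099] F [-4.01 -1.74  1.55] M [-0.04  0.35 -0.04] gap 86.9 gf 0.0
xt [0.932 0.363 0.01 ] yt [ 0.361 -0.929  0.078] zt [ 0.038 -0.069 -0.997]
shift [ 470.01  -110.869  -21.52 ] rows 13 per row [36.155 -8.528 -1.655] spin/row 0.0
```

send_rows(commands=[87, 36, -8.5, -2, 0, 87, 36, -8.5, -2, 0, 87, 36, -8.5, -2, 0, 87, 36, -8.5, -2, 0, 87, 36, -8.5, -2, 0, 87, 36, -8.5, -2, 0, 87, 36, -8.5, -2, 0, 87, 36, -8.5, -2, 0, 87, 36, -8.5, -2, 0, 87, 36, -8.5, -2, 0, 87, 36, -8.5, -2, 0, 87, 36, -8.5, -2, 0, 87, 36, -8.5, -2, 0, 87, 0, 0, 0, 0])

```text
t: 5.95
position: [524.4, 30.4, 203.8]
ee_rot: [0.979, 0.2, 0.023, 0.034]
wrist_force: [-0.2, -0.0, -1.3]
finger_gap: 87.2
grip_force: 0.0
```

Run:
```python
from h import *
import cv2
go([518,17,29])
im=bot.read_camera('wrist');cv2.imwrite('pics/w1.png',im[:,:,::-1])
for l in ['tin','tin_grip','tin_lip']:
    for r in bot.place_of(l,'wrist')[:1]: print(l,np.round(r['point'],1),round(r['score'],2))
```

```text
t 5.95 p [524.4  30.4 203.8] r 525.3 q [ 0.777  0.217 -1.069  1.755  0.275  1.251 -1.529] F [-0.24 -0.02 -1.33] M [0.09 0.1  0.01] gap 87.2 gf 0.0
xt [0.919 0.393 0.032] yt [ 0.39  -0.918  0.075] zt [ 0.058 -0.057 -0.997]
shift [-16.677  -3.308 174.62 ] rows 5 per row [-3.335 -0.662 34.924] spin/row 0.0
tin [519.8  19.2   2.5] 0.6
tin_grip [516.9  20.8  44.2] 0.67
tin_lip [456.7 -16.9  31.6] 0.69
```

View pics/w1.png

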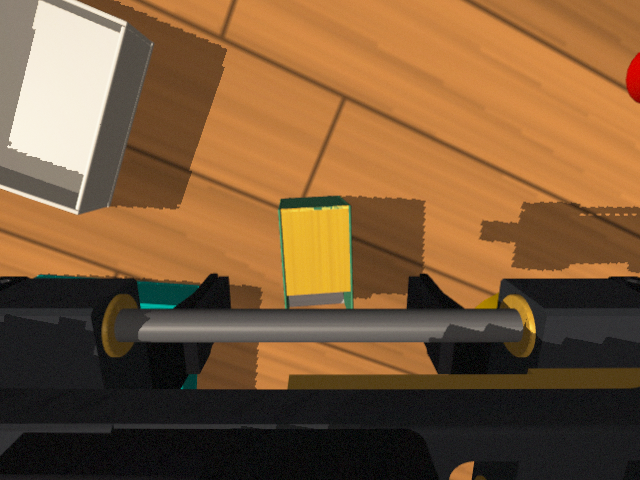

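The wrist view shows the green tin with its brass lid at px (315,250), centred between the fingers and aligned with them. The white tub is at upper left and the red bottle at the right edge. Choice confirmed. I'll turn the tin about the vertical first. The reach limit tilts the tool, and spinning about a tilted tool axis then gives tip and pour.

send_rows(commands=[87, -6, -1.5, 20, 0, 87, -6, -1.5, 28, 0, 87, -3, -1, 34, 0, 87, -2, 0, 36, 0, 87, 0, 0, 34, 0, 87, 0, 0, 21, 0, 87, 0, 0, 0, 0, 0, 0, 0, 0, 0, 0, 0, 0, 0, 0, 0, 0, 0, 0, 0, 0, 0, 0, 0, 0])

```text
t: 7.07
position: [514.8, 11.5, 33.1]
ee_rot: [0.98, 0.194, 0.024, 0.035]
wrist_force: [-1.6, 1.3, 2.1]
finger_gap: 68.1
grip_force: 1.1
```

```bash
python3 -c "from h import *;st()"
```

```text
t 7.07 p [514.8  11.5  33.1] r 515.0 q [ 0.665  0.414 -0.939  1.959  0.504  0.944 -1.706] F [-1.62  1.26  2.13] M [ 0.6   0.18 -0.04] gap 68.1 gf 1.1
xt [0.923 0.383 0.033] yt [ 0.379 -0.922  0.078] zt [ 0.06  -0.06  -0.996]
```

send_rows(commands=[0, 0, 0, 0, 0, 0, 0, 0, 0, 0, 0, 0, 0, 0, 0, 0, 0, 0, -15, 0, 0, 0, 0, -20, 0, 0, 0, 0, -10, -0.06, 0, 0, 0, 0, -0.12, 0, 0, 0, 0, -0.12, 0, 0, 0, 0, -0.12, 0, 0, 0, 0, -0.12, 0, 0, 0, 0, -0.12, 0, 0, 0, 0, -0.12])

```text
t: 8.07
position: [511.2, 13.7, 76.3]
ee_rot: [0.831, 0.555, 0.007, 0.041]
wrist_force: [0.2, -0.3, -1.9]
finger_gap: 61.2
grip_force: 29.5
```

```bash
python3 -c "from h import *;st()"
```

```text
t 8.07 p [511.2  13.7  76.3] r 511.3 q [ 0.826  0.409 -1.136  1.929  0.515  1.052 -0.927] F [ 0.18 -0.28 -1.95] M [ 0.1 -0.  -0. ] gap 61.2 gf 29.5
xt [ 0.384  0.923 -0.033] yt [ 0.922 -0.381  0.076] zt [ 0.057 -0.06  -0.997]
```

send_rows(commands=[0, 0, 0, 0, -0.12, 0, 0, 0, 0, -0.12, 0, 0, 0, 0, -0.12, 0, 0, 0, 0, -0.12, 0, 0, 0, 0, -0.12, 0, 0, 0, 0, -0.12, 0, 0, 0, 0, -0.12, 0, 0, 0, 0, -0.12, 0, 0, 0, 0, -0.12, 0, 0, 0, 0, -0.12, 0, 0, 0, 0, -0.12, 0, 0, 0, 0, -0.12, 0, 0, 0, 0, -0.12, 0, 0, 0, 0, -0.12, 0, 0, 0, 0, -0.12, 0, 0, 0, 15, 0, 0, 0, 0, 15, 0, 0, 0, 0, 5, 0])

```text
t: 9.57
position: [512.4, 11.1, 39.7]
ee_rot: [0.085, 0.996, -0.028, 0.03]
wrist_force: [0.6, -0.3, 1.8]
finger_gap: 60.9
grip_force: 29.5
```

```bash
python3 -c "from h import *;st()"
```

```text
t 9.57 p [512.4  11.1  39.7] r 512.6 q [ 0.943  0.679 -1.352  1.948  0.828  1.144  0.654] F [ 0.63 -0.32  1.75] M [-0.03 -0.39 -0.04] gap 60.9 gf 29.5
xt [-0.984  0.168 -0.064] yt [ 0.171  0.984 -0.05 ] zt [ 0.055 -0.06  -0.997]
```

send_rows(commands=[0, 0, 0, 6, 0, 87, 0, 0, 0, 0, 87, 0, 0, 0, 0, 87, 0, 0, 0, 0, 87, 0, 0, -25, 0, 87, 0, 0, -40, 0, 87, 0, 0, -40, 0, 87, 0, 0, -40, 0, 87, -25, 30, -10, 0, 87, -25, 30, -10, 0, 87, -25, 30, -10, 0, 87, -25, 30, -10, 0, 87, -25, 30, -10, 0, 87, -25, 30, -10, 0, 87, -25, 30, -10, 0, 87, -25, 30, -10, 0, 87, -25, 30, -10, 0, 87, -25, 30, -10, 0, 87, -25, 30, -10, 0, 87, -25, 30, -10, 0])

```text
t: 11.23
position: [809.4, 285.6, 283.2]
ee_rot: [0.086, 0.996, -0.023, 0.029]
wrist_force: [2.2, -1.6, -2.1]
finger_gap: 87.0
grip_force: 0.0
```

Run:
```python
from h import *
import cv2
st()
im=bot.read_camera('top');cv2.imwrite('pics/t2.png',im[:,:,::-1][150:390,200:520])
for l in ['tin','tin_grip','tin_lip']:
    for r in bot.place_of(l,'top')[:1]: print(l,np.round(r['point'],1),round(r['score'],2))
bot.read_camera('scene')
for l in ['tin','tin_grip','tin_lip']:
    for r in bot.place_of(l,'scene')[:1]: print(l,np.round(r['point'],1),round(r['score'],2))
```

```text
t 11.23 p [809.4 285.6 283.2] r 858.3 q [-0.28   1.03  -0.865  0.301  0.836  1.881  0.901] F [ 2.22 -1.56 -2.12] M [ 0.08 -0.19  0.03] gap 87.0 gf 0.0
xt [-0.984  0.169 -0.062] yt [ 0.172  0.984 -0.041] zt [ 0.054 -0.051 -0.997]
tin [501.2   8.3  -4.1] 0.64
tin_grip [507.1   5.9  52.4] 0.84
tin_lip [579.6  -4.1  32.6] 0.59
tin [502.8  10.8  -1. ] 0.94
tin_grip [508.1   8.2  48.4] 0.8
tin_lip [578.7  -7.2  28.9] 0.7
```

View pics/t2.png

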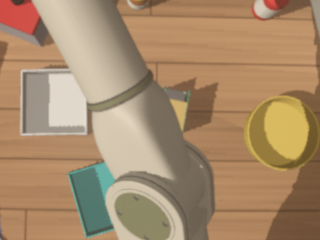

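send_rows(commands=[87, -35, 19, 0, 0, 87, -35, 19, 0, 0, 87, -35, 19, 0, 0, 87, -35, 19, 0, 0, 87, -35, 19, 0, 0])

```text
t: 12.05
position: [834.3, 273.5, 249.8]
ee_rot: [0.1, 0.995, -0.02, 0.021]
wrist_force: [0.4, -0.4, 0.2]
finger_gap: 86.8
grip_force: 0.0
```

```bash
python3 -c "from h import *;st()"
```

```text
t 12.05 p [834.3 273.5 249.8] r 878.0 q [-0.386  1.095 -0.043  0.189  0.096  1.839  0.99 ] F [ 0.42 -0.37  0.2 ] M [ 0.1  -0.1   0.03] gap 86.8 gf 0.0
xt [-0.979  0.199 -0.046] yt [ 0.201  0.979 -0.035] zt [ 0.038 -0.044 -0.998]
```

send_rows(commands=[87, -37, 18, -4, 0, 87, -37, 18, -4, 0, 87, -37, 18, -4, 0, 87, -37, 18, -4, 0, 87, -37, 18, -4, 0])

```text
t: 12.47
position: [859.8, 267.4, 234.4]
ee_rot: [0.107, 0.994, -0.009, 0.038]
wrist_force: [0.7, -0.4, 0.3]
finger_gap: 86.7
grip_force: 0.0
```

```bash
python3 -c "from h import *;st()"
```

```text
t 12.47 p [859.8 267.4 234.4] r 900.4 q [-0.429  1.168  0.771  0.167 -0.683  1.79   1.06 ] F [ 0.7  -0.39  0.32] M [ 0.11 -0.05 -0.  ] gap 86.7 gf 0.0
xt [-0.974  0.212 -0.077] yt [ 0.213  0.977 -0.01 ] zt [ 0.073 -0.026 -0.997]
```

send_rows(commands=[87, -40, 10, -4, 0, 87, -40, 10, -4, 0, 87, -40, 10, -4, 0, 87, -40, 10, -4, 0])

```text
t: 12.8
position: [910.2, 241.2, 227.4]
ee_rot: [0.106, 0.991, 0.01, 0.086]
wrist_force: [-0.2, 0.2, 0.3]
finger_gap: 87.3
grip_force: 0.0
```

```bash
python3 -c "from h import *;st()"
```

```text
t 12.8 p [910.2 241.2 227.4] r 941.6 q [-0.396  1.221  1.236  0.165 -1.146  1.694  1.131] F [-0.17  0.19  0.31] M [0.07 0.09 0.02] gap 87.3 gf 0.0
xt [-0.963  0.212 -0.168] yt [0.209 0.977 0.038] zt [ 0.172  0.002 -0.985]
```

```bash
python3 -c "
from h import *
go([488,7,157],step=39)"
```

```text
t 12.8 p [910.2 241.2 227.4] r 941.6 q [-0.396  1.221  1.236  0.165 -1.146  1.694  1.131] F [-0.17  0.19  0.31] M [0.07 0.09 0.02] gap 87.3 gf 0.0
xt [-0.963  0.212 -0.168] yt [0.209 0.977 0.038] zt [ 0.172  0.002 -0.985]
shift [ 368.489 -319.768   -3.586] rows 13 per row [ 28.345 -24.598  -0.276] spin/row 0.0
```

send_rows(commands=[87, 28, -24.5, 0, 0, 87, 28, -24.5, 0, 0, 87, 28, -24.5, 0, 0, 87, 28, -24.5, 0, 0, 87, 28, -24.5, 0, 0, 87, 28, -24.5, 0, 0, 87, 28, -24.5, 0, 0, 87, 28, -24.5, 0, 0, 87, 28, -24.5, 0, 0, 87, 28, -24.5, 0, 0, 87, 28, -24.5, 0, 0, 87, 28, -24.5, 0, 0, 87, 28, -24.5, 0, 0, 87, 0, 0, 0, -0.04, 87, 0, 0, 0, -0.04])

```text
t: 14.05
position: [570.8, 51.4, 170.5]
ee_rot: [0.068, 0.994, 0.01, 0.09]
wrist_force: [-0.0, 0.3, 0.3]
finger_gap: 87.3
grip_force: 0.0
```

```bash
python3 -c "
from h import *
go([511,7,30],step=30)"
```

```text
t 14.05 p [570.8  51.4 170.5] r 573.2 q [-1.311  0.283  1.308  1.884 -0.324  1.019  1.545] F [-0.03  0.33  0.26] M [ 0.1   0.05 -0.01] gap 87.3 gf 0.0
xt [-0.975  0.136 -0.177] yt [0.133 0.991 0.033] zt [ 0.18   0.008 -0.984]
shift [ 77.14  -56.485 127.061] rows 6 per row [12.857 -9.414 21.177] spin/row 0.0
```

send_rows(commands=[87, 19, -14, 2, 0, 87, 19, -14, 2, 0, 87, 19, -14, 2, 0, 87, 19, -14, 2, 0, 87, 0, 0, 20, 0, 87, 0, 0, 25, 0, 87, 0, 0, 25, 0, 87, 0, 0, 0, 0])

```text
t: 14.72
position: [505.6, 16.3, 96.6]
ee_rot: [0.066, 0.995, 0.006, 0.081]
wrist_force: [-1.4, -0.7, -0.2]
finger_gap: 86.7
grip_force: 0.0
```

```bash
python3 -c "
from h import *
go([511,7,30],step=30)"
```

```text
t 14.72 p [505.6  16.3  96.6] r 505.9 q [-1.359  0.132  1.314  2.106 -0.162  0.844  1.479] F [-1.44 -0.74 -0.17] M [ 0.09  0.18 -0.  ] gap 86.7 gf 0.0
xt [-0.978  0.132 -0.16 ] yt [0.13  0.991 0.023] zt [ 0.162  0.002 -0.987]
shift [  4.143 -10.052  66.554] rows 3 per row [ 1.381 -3.351 22.185] spin/row 0.0
```

send_rows(commands=[87, 4, -10, 5, 0, 87, 0, 0, 20, 0, 87, 0, 0, 25, 0, 87, 0, 0, 17, 0, 50, 0, 0, 0, 0, 0, 0, 0, 0, 0, 0, 0, 0, 0, 0, 0, 0, 0, 0, 0, 0, 0, 0, 0, 0, 0, 0, 0, 0, 0, 0, 0, 0, 0, 0])

```text
t: 15.63
position: [515.7, 7.7, 35.3]
ee_rot: [0.065, 0.994, 0.009, 0.085]
wrist_force: [-6.3, 1.8, 15.6]
finger_gap: 61.4
grip_force: 29.7
```

```bash
python3 -c "
from h import *
go([511,7,30],step=30)"
```

```text
t 15.63 p [515.7   7.7  35.3] r 515.7 q [-1.079  0.315  1.088  2.136 -0.428  0.725  1.708] F [-6.31  1.77 15.58] M [ 0.04  0.89 -0.13] gap 61.4 gf 29.7
xt [-0.977  0.131 -0.167] yt [0.128 0.991 0.029] zt [ 0.17   0.006 -0.986]
shift [ 5.361 -1.412  4.457] rows 1 per row [ 5.361 -1.412  4.457] spin/row 0.0
```

send_rows(commands=[0, 0, 0, -10, 0, 0, 0, 0, -25, 0, 0, 0, 0, -25, 0, 0, 0, 0, -25, 0, 0, 0, 0, 0, 0.08, 0, 0, 0, 0, 0.12, 0, 0, 0, 0, 0.12, 0, 0, 0, 0, 0.12, 0, 0, 0, 0, 0.12, 0, 0, 0, 0, 0.12, 0, 0, 0, 0, 0.12, 0, 0, 0, 0, 0.12, 0, 0, 0, 0, 0.12, 0, 0, 0, 0, 0.12, 0, 0, 0, 0, 0.12, 0, 0, 0, 0, 0.12])

```text
t: 16.97
position: [500.2, 7.9, 110.0]
ee_rot: [0.692, 0.717, 0.06, 0.057]
wrist_force: [-0.3, -0.4, -3.0]
finger_gap: 61.4
grip_force: 29.5
```

```bash
cat >> h.py <<'E'
def tin(R0): # predicted tin tilt since upright grasp with R0 (3x3)
    s,R=st();Q=R@np.array(R0).T;u=Q@[0,0,1];o=Q@(-np.array(R0)[:,0]*[1,1,0]/np.linalg.norm(np.array(R0)[:2,0]))
    print('tilt',np.degrees(np.arccos(u[2])),'lip dir',o,'pitch down',-np.degrees(np.arcsin(o[2])));return s,R
E
python3 -c "
from h import *
R0=Ro.from_quat([0.065, 0.994, 0.009, 0.085]).as_matrix();np.save('R0.npy',R0)
tin(R0)"
```

```text
t 16.97 p [500.2   7.9 110. ] r 500.3 q [-1.348 -0.009  1.264  2.108  0.019  0.872 -0.06 ] F [-0.33 -0.36 -3.04] M [-0.04  0.23 -0.04] gap 61.4 gf 29.5
xt [-0.035  0.999  0.001] yt [0.986 0.035 0.164] zt [ 0.164  0.007 -0.986]
tilt 12.440202309440707 lip dir [ 0.058 -0.984 -0.168] pitch down 9.657272990380687
```

send_rows(commands=[0, 0, 0, 0, 0.12, 0, 0, 0, 0, 0.12, 0, 0, 0, 0, 0.12, 0, 0, 0, 0, 0.12, 0, 0, 0, 0, 0.12, 0, 0, 0, 0, 0.12, 0, 0, 0, 0, 0])

```text
t: 17.55
position: [500.3, 8.0, 110.1]
ee_rot: [0.9, 0.427, 0.076, 0.032]
wrist_force: [-0.7, 0.3, -3.0]
finger_gap: 61.5
grip_force: 29.5
```

```bash
python3 -c "
from h import *
tin(np.load('R0.npy'))"
```

```text
t 17.55 p [500.3   8.  110.1] r 500.4 q [-1.337 -0.008  1.252  2.107  0.018  0.872 -0.78 ] F [-0.69  0.26 -3.01] M [-0.05  0.3   0.02] gap 61.5 gf 29.5
xt [0.623 0.774 0.11 ] yt [ 0.764 -0.633  0.123] zt [ 0.164  0.007 -0.986]
tilt 16.835491953495747 lip dir [-0.591 -0.759 -0.274] pitch down 15.908457551097392
```

send_rows(commands=[0, 0, 0, 0, 0.1, 0, 0, 0, 0, 0.1, 0, 0, 0, 0, 0, 0, 0, 0, 0, 0, 0, 0, 0, 0, 0, 0, 0, 0, 0, 0, 0, 0, 0, 0, 0, 0, 0, 0, 0, 0])

```text
t: 18.22
position: [500.6, 8.0, 110.1]
ee_rot: [0.937, 0.339, 0.079, 0.025]
wrist_force: [-0.6, 0.4, -2.3]
finger_gap: 61.3
grip_force: 29.5
```

```bash
python3 -c "
from h import *
import cv2
tin(np.load('R0.npy'))
F=[]
im=bot.read_camera('scene');cv2.imwrite('pics/s3.png',cv2.resize(im[130:330,180:430,::-1],None,fx=3,fy=3))
for l in ['tin_grip','tin_lip','tin']:
    for r in bot.place_of(l,'scene')[:1]: print(l,np.round(r['point'],1),round(r['score'],2))
    F.append(bot.read_state()['wrist_force'])
print(np.array(F))
"
```

```text
t 18.22 p [500.6   8.  110.1] r 500.7 q [-1.333 -0.006  1.248  2.107  0.017  0.871 -0.971] F [-0.62  0.4  -2.32] M [-0.01  0.26 -0.04] gap 61.3 gf 29.5
xt [0.758 0.639 0.131] yt [ 0.631 -0.769  0.1  ] zt [ 0.165  0.007 -0.986]
tilt 17.670484191301412 lip dir [-0.723 -0.625 -0.295] pitch down 17.165566682379023
tin_grip [503.4   9.8 124.8] 0.95
tin_lip [457.1 -32.7  84.7] 0.65
tin [518.4  20.3  75.6] 0.68
[[ 0.067 -0.524 -3.403]
 [ 0.341 -0.302 -2.022]
 [ 1.183 -0.735 -2.597]]
```

View pics/s3.png

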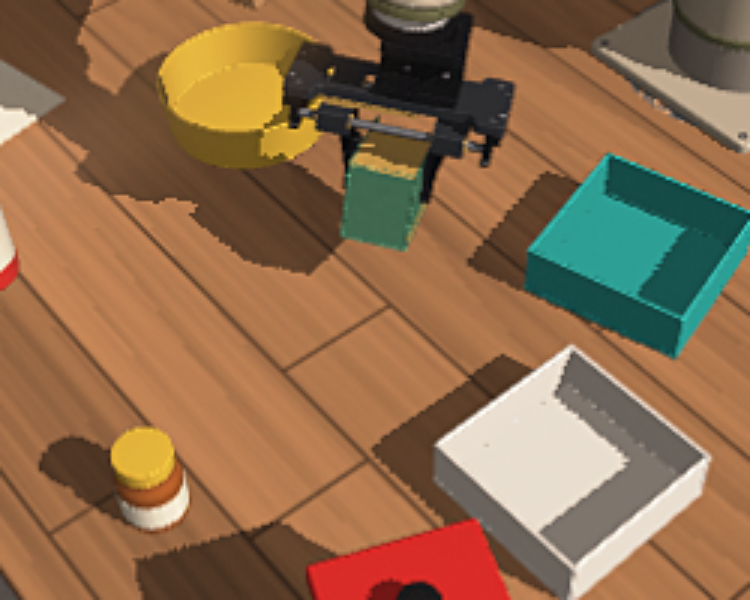

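Weight is about 2.7 N, so this is a single ball (270 g) and it goes in the white tub. The crop shows the tin held lip-down over clear table. Next: finish the hold, spin back upright and set it down for a more steeply tilted grip.

send_rows(commands=[0, 0, 0, 0, 0, 0, 0, 0, 0, 0, 0, 0, 0, 0, 0, 0, 0, 0, 0, 0, 0, 0, 0, 0, 0, 0, 0, 0, 0, 0, 0, 0, 0, 0, 0, 0, 0, 0, 0, -0.12, 0, 0, 0, 0, -0.12, 0, 0, 0, 0, -0.12, 0, 0, 0, 0, -0.12, 0, 0, 0, 0, -0.12, 0, 0, 0, 0, -0.12, 0, 0, 0, 0, -0.12, 0, 0, 0, 0, -0.12, 0, 0, 0, 0, -0.12, 0, 0, 0, 0, -0.12, 0, 0, 0, 0, -0.12, 0, 0, 0, 0, -0.12, 0, 0, 0, 0, -0.12])

```text
t: 20.08
position: [500.6, 8.0, 110.1]
ee_rot: [0.426, 0.901, 0.038, 0.073]
wrist_force: [0.1, 0.9, -2.1]
finger_gap: 61.4
grip_force: 29.5
```

send_rows(commands=[0, 0, 0, 0, -0.12, 0, 0, 0, 0, -0.12, 0, 0, 0, 0, -0.12, 0, 0, 0, 0, -0.12, 0, 0, 0, 0, -0.12, 0, 0, 0, 0, -0.1, 0, 0, 0, 20, 0, 0, 0, 0, 20, 0, 0, 0, 0, 20, 0, 0, 0, 0, 8, 0, 0, 0, 0, 0, 0])

```text
t: 21.0
position: [510.5, 8.0, 41.8]
ee_rot: [0.094, 0.992, 0.01, 0.08]
wrist_force: [-0.9, -0.6, -2.9]
finger_gap: 61.6
grip_force: 29.5
```

```bash
python3 -c "
from h import *
tin(np.load('R0.npy'))"
```

```text
t 21.0 p [510.5   8.   41.8] r 510.6 q [-1.104  0.291  1.108  2.137 -0.389  0.742  1.617] F [-0.86 -0.62 -2.86] M [ 0.09  0.18 -0.01] gap 61.6 gf 29.5
xt [-0.969  0.189 -0.158] yt [0.186 0.982 0.035] zt [ 0.161  0.005 -0.987]
tilt 0.6870376746591068 lip dir [ 0.982 -0.19  -0.01 ] pitch down 0.5962357492989365
```

send_rows(commands=[0, 0, 0, 7, 0, 87, 0, 0, 0, 0, 87, 0, 0, 0, 0, 87, 0, 0, 0, 0, 87, 0, 0, -20, 0, 87, 0, 0, -40, 0, 87, 0, 0, -40, 0, 87, 0, 0, -40, 0, 87, -37, 6, -5, 0, 87, -37, 6, -5, 0, 87, -37, 6, -5, 0, 87, -37, 6, -5, 0, 87, -37, 6, -5, 0, 87, -37, 6, -5, 0, 87, -37, 6, -5, 0, 87, -37, 6, -5, 0, 87, -37, 6, -5, 0, 87, -37, 6, -5, 0, 87, -37, 6, -5, 0, 87, -37, 6, -5, 0])

```text
t: 22.67
position: [872.6, 4.7, 236.1]
ee_rot: [0.092, 0.993, 0.013, 0.069]
wrist_force: [1.9, 0.6, 1.6]
finger_gap: 86.9
grip_force: 0.0
```

```bash
python3 -c "from h import *;st()"
```

```text
t 22.67 p [872.6   4.7 236.1] r 872.6 q [-0.355  0.948  0.886  0.718 -0.723  1.538  1.567] F [1.91 0.61 1.63] M [ 0.13 -0.08 -0.01] gap 86.9 gf 0.0
xt [-0.974  0.185 -0.134] yt [0.181 0.983 0.039] zt [ 0.139  0.014 -0.99 ]
```

send_rows(commands=[87, -39, 7, -8, 0, 87, -39, 7, -8, 0, 87, -39, 7, -8, 0, 87, -39, 7, -8, 0, 87, -39, 7, -8, 0, 87, -39, 7, -8, 0, 87, -39, 7, -8, 0])

```text
t: 23.25
position: [964.7, -3.2, 279.6]
ee_rot: [0.099, 0.985, 0.02, 0.14]
wrist_force: [-0.7, -0.7, 0.4]
finger_gap: 87.1
grip_force: 0.0
```

```bash
python3 -c "from h import *;st()"
```

```text
t 23.25 p [964.7  -3.2 279.6] r 964.7 q [-0.112  1.174  1.26   0.161 -1.226  1.632  1.416] F [-0.65 -0.73  0.41] M [0.08 0.22 0.01] gap 87.1 gf 0.0
xt [-0.941  0.2   -0.271] yt [0.189 0.98  0.066] zt [ 0.279  0.011 -0.96 ]
```

send_rows(commands=[87, -39, 7, 3, 0, 87, -39, 7, 3, 0, 87, -39, 7, 3, 0, 87, -39, 7, 3, 0, 87, -39, 7, 3, 0])

```text
t: 23.67
position: [1018.9, -4.7, 277.3]
ee_rot: [0.097, 0.973, 0.027, 0.209]
wrist_force: [-1.1, 1.2, -0.5]
finger_gap: 87.1
grip_force: 0.0
```

```bash
python3 -c "from h import *;st()"
```

```text
t 23.67 p [1018.9   -4.7  277.3] r 1018.9 q [-0.109  1.197  1.271  0.161 -1.25   1.47   1.421] F [-1.15  1.18 -0.54] M [ 0.12  0.36 -0.04] gap 87.1 gf 0.0
xt [-0.894  0.2   -0.401] yt [0.178 0.98  0.093] zt [ 0.411  0.012 -0.912]
```

send_rows(commands=[87, -33, -18, 10, 0, 87, -33, -18, 10, 0, 87, -33, -18, 10, 0])

```text
t: 23.92
position: [1045.1, -73.8, 262.6]
ee_rot: [0.097, 0.966, 0.028, 0.24]
wrist_force: [0.4, 0.1, -0.7]
finger_gap: 86.9
grip_force: 0.0
```

```bash
python3 -c "from h import *;st()"
```

```text
t 23.92 p [1045.1  -73.8  262.6] r 1047.7 q [-0.031  1.223  1.247  0.161 -1.266  1.38   1.495] F [ 0.44  0.09 -0.66] M [0.04 0.46 0.06] gap 86.9 gf 0.0
xt [-0.866  0.201 -0.458] yt [0.174 0.98  0.101] zt [ 0.469  0.008 -0.883]
```

```bash
python3 -c "
from h import *
go([470,6,135],step=38)
bot.read_camera('top')
for l in ['tin','tin_grip','tin_lip']:
    for r in bot.place_of(l,'top')[:1]: print(l,np.round(r['point'],1),round(r['score'],2))
"
```

```text
t 23.92 p [1045.1  -73.8  262.6] r 1047.7 q [-0.031  1.223  1.247  0.161 -1.266  1.38   1.495] F [ 0.44  0.09 -0.66] M [0.04 0.46 0.06] gap 86.9 gf 0.0
xt [-0.866  0.201 -0.458] yt [0.174 0.98  0.101] zt [ 0.469  0.008 -0.883]
shift [ 572.501  -34.622 -156.219] rows 16 per row [35.781 -2.164 -9.764] spin/row 0.0
tin_grip [505.9  12.   51.2] 0.91
tin_lip [573.6  -3.6  30.8] 0.95
```

send_rows(commands=[87, 36, -2, -10, 0, 87, 36, -2, -10, 0, 87, 36, -2, -10, 0, 87, 36, -2, -10, 0, 87, 36, -2, -10, 0, 87, 36, -2, -10, 0, 87, 36, -2, -10, 0, 87, 36, -2, -10, 0, 87, 36, -2, -10, 0, 87, 36, -2, -10, 0, 87, 36, -2, -10, 0, 87, 36, -2, -10, 0, 87, 36, -2, -10, 0, 87, 36, -2, -10, 0, 87, 0, 0, 0, -0.06, 87, 0, 0, 0, -0.06])

```text
t: 25.45
position: [652.4, -16.1, 185.6]
ee_rot: [0.044, 0.969, 0.013, 0.245]
wrist_force: [0.8, 0.5, -0.1]
finger_gap: 86.8
grip_force: 0.0
```

```bash
python3 -c "
from h import *
go([475,9,120],step=38)
"
```

```text
t 25.45 p [652.4 -16.1 185.6] r 652.5 q [-1.237  0.186  1.303  1.967 -0.319  0.646  1.706] F [ 0.79  0.53 -0.14] M [ 0.09  0.41 -0.  ] gap 86.8 gf 0.0
xt [-0.877  0.091 -0.473] yt [0.078 0.996 0.046] zt [ 0.475  0.003 -0.88 ]
shift [188.756   8.081 -26.376] rows 6 per row [31.459  1.347 -4.396] spin/row 0.0
```

send_rows(commands=[87, 35, 1, 0, 0, 87, 35, 1, 0, 0, 87, 35, 1, 0, 0, 87, 28, 4, 0, 0, 87, 15, 4, 15, 0, 87, 0, 0, 0, 0])

```text
t: 25.95
position: [567.3, -1.3, 123.8]
ee_rot: [0.049, 0.972, 0.009, 0.231]
wrist_force: [-0.4, 0.1, -0.5]
finger_gap: 87.1
grip_force: 0.0
```

```bash
python3 -c "
from h import *
go([517,9,32],step=30)
"
```

```text
t 25.95 p [567.3  -1.3 123.8] r 567.3 q [-1.261 -0.144  1.125  2.2    0.348  0.562  1.106] F [-0.41  0.08 -0.46] M [0.05 0.46 0.03] gap 87.1 gf 0.0
xt [-0.889  0.1   -0.448] yt [0.091 0.995 0.041] zt [ 0.45  -0.004 -0.893]
shift [86.793  1.886 59.353] rows 4 per row [21.698  0.472 14.838] spin/row 0.0
```

send_rows(commands=[87, 25, 5, -7, 0, 87, 25, 5, -7, 0, 87, 6, 3, 12, 0, 87, 0, 0, 0, 0])

```text
t: 26.28
position: [520.0, 14.9, 102.4]
ee_rot: [0.051, 0.971, 0.007, 0.232]
wrist_force: [-0.5, -1.4, 0.5]
finger_gap: 87.1
grip_force: 0.0
```

```bash
python3 -c "
from h import *
go([517,9,32],step=30)
"
```

```text
t 26.28 p [520.   14.9 102.4] r 520.2 q [-1.127 -0.231  0.905  2.32   0.538  0.561  0.871] F [-0.5  -1.35  0.45] M [ 0.11  0.47 -0.  ] gap 87.1 gf 0.0
xt [-0.887  0.102 -0.45 ] yt [0.095 0.995 0.038] zt [ 0.451 -0.009 -0.892]
shift [33.715 -8.812 61.509] rows 3 per row [11.238 -2.937 20.503] spin/row 0.0
```

send_rows(commands=[87, 11, -6, 18, 0, 87, 11, -3, 20, 0, 87, 11, 0, 20, 0, 87, 0, 0, 0, 0, 50, 0, 0, 0, 0, 0, 0, 0, 0, 0, 0, 0, 0, 0, 0, 0, 0, 0, 0, 0, 0, 0, 0, 0, 0, 0, 0, 0, 0, 0])

```text
t: 27.12
position: [516.5, 9.4, 40.1]
ee_rot: [0.051, 0.972, 0.009, 0.231]
wrist_force: [-4.7, 1.8, 11.3]
finger_gap: 65.0
grip_force: 28.6
```

```bash
python3 -c "
from h import *
s,R=st();np.save('R1.npy',R)
import cv2
im=bot.read_camera('scene');cv2.imwrite('pics/s4.png',cv2.resize(im[130:290,200:400,::-1],None,fx=3,fy=3))
for l in ['tin_grip','tin_lip','tin']:
    for r in bot.place_of(l,'scene')[:1]: print(l,np.round(r['point'],1),round(r['score'],2))
"
```

```text
t 27.12 p [516.5   9.4  40.1] r 516.6 q [-1.264 -0.021  1.135  2.381  0.26   0.317  1.114] F [-4.72  1.81 11.34] M [-0.22  0.21 -0.09] gap 65.0 gf 28.6
xt [-0.888  0.102 -0.448] yt [0.094 0.995 0.041] zt [ 0.449 -0.006 -0.893]
tin_grip [505.9  10.3  47. ] 0.86
tin_lip [576.8 -11.2  29.9] 0.92
tin [498.3  11.4  -2.4] 0.78
```

View pics/s4.png

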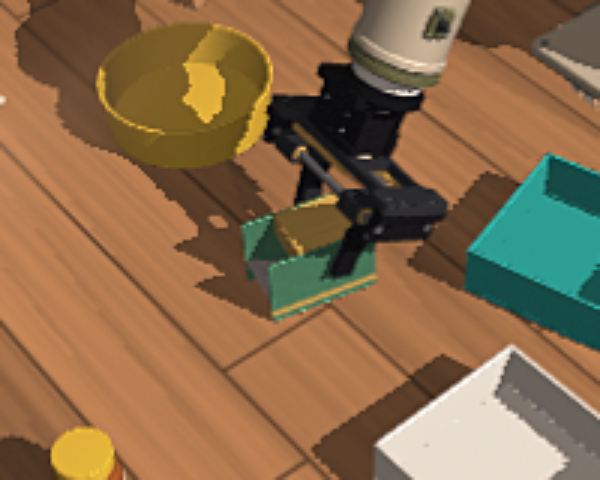

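The crop shows the tin upright with the tilted fingers straddling it at its middle, about (330,250). The opening is 65 mm, so the yaw is slightly off; I'll trim it while squeezing, then lift.

send_rows(commands=[0, 0, 0, 0, 0.05, 0, 0, 0, -2, 0.02, 0, 0, 0, 0, 0, 0, 0, 0, 0, 0])

```text
t: 27.65
position: [514.9, 9.0, 41.2]
ee_rot: [0.084, 0.969, 0.017, 0.23]
wrist_force: [-4.0, 0.1, 9.5]
finger_gap: 64.6
grip_force: 28.9
```

```bash
python3 -c "
from h import *
s,R=st();np.save('R1.npy',R)
"
```

```text
t 27.65 p [514.9   9.   41.2] r 514.9 q [-1.253 -0.035  1.12   2.383  0.299  0.326  1.009] F [-3.98  0.15  9.47] M [-0.36  0.42 -0.38] gap 64.6 gf 28.9
xt [-0.88   0.171 -0.443] yt [0.156 0.985 0.071] zt [ 0.448 -0.006 -0.894]
```

send_rows(commands=[0, 0, 0, -4, -0.05, 0, 4, 0, -6, -0.05, 0, 5, 0, -12, 0, 0, 10, 0, -20, 0, 0, 0, 0, 0, 0])

```text
t: 28.07
position: [492.9, 9.3, 62.4]
ee_rot: [0.037, 0.972, 0.006, 0.232]
wrist_force: [0.8, -0.2, -1.9]
finger_gap: 61.3
grip_force: 29.5
```

```bash
python3 -c "
from h import *
import cv2
s,R=st()
im=bot.read_camera('scene');cv2.imwrite('pics/s5.png',cv2.resize(im[130:290,200:400,::-1],None,fx=4,fy=3.75))
for l in ['tin_grip','tin_lip','tin']:
    for r in bot.place_of(l,'scene')[:1]: print(l,np.round(r['point'],1),round(r['score'],2))
"
```

```text
t 28.07 p [492.9   9.3  62.4] r 493.0 q [-1.005 -0.176  0.817  2.412  0.514  0.434  0.905] F [ 0.83 -0.19 -1.94] M [ 0.12  0.69 -0.01] gap 61.3 gf 29.5
xt [-0.89   0.075 -0.45 ] yt [0.069 0.997 0.029] zt [ 0.451 -0.005 -0.893]
tin_grip [485.9   9.6  71.4] 0.68
tin_lip [553.7  -0.9  47.2] 0.92
tin [476.8  13.4  18.3] 0.74
```

View pics/s5.png

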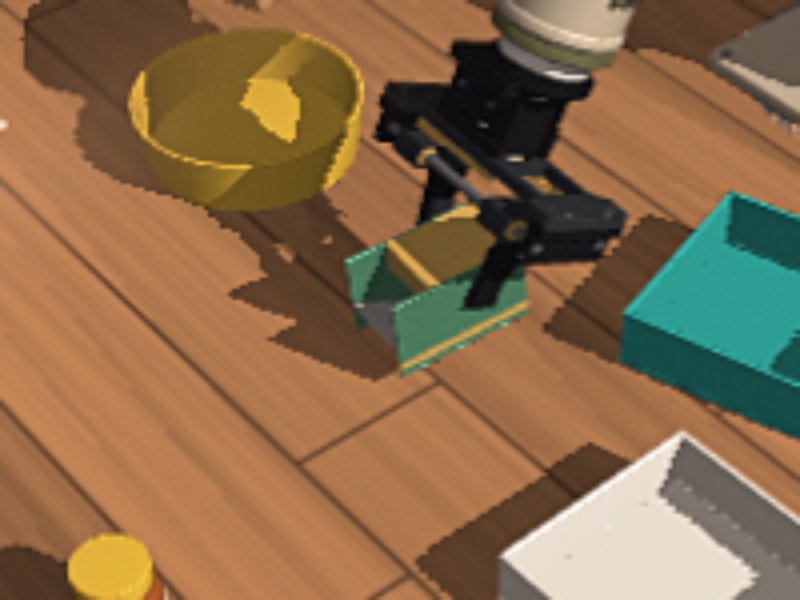

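send_rows(commands=[0, -10, 0, -20, 0, 0, -10, 4, -22, 0, 0, -4, 15, -12, 0, 0, 0.5, 30, -1, 0, 0, 0.5, 33, -1, 0, 0, 0.5, 33, -1, 0, 0, 0.5, 33, -1, 0, 0, 0.5, 33, -1, 0, 0, 0.5, 33, -1, 0, 0, 0.5, 33, -1, 0, 0, 0.5, 33, -1, 0, 0, 0.5, 33, -1, 0, 0, 0, 10, 0, 0, 0, 0, 0, 0, 0])

```text
t: 29.43
position: [503.5, 335.5, 135.2]
ee_rot: [0.033, 0.972, 0.006, 0.232]
wrist_force: [0.0, -1.3, -1.9]
finger_gap: 61.1
grip_force: 29.6
```

```bash
python3 -c "
from h import *
go([480,318,125])
bot.read_camera('scene')
for l in ['tin_grip','tin_lip','tin']:
    for r in bot.place_of(l,'scene')[:1]: print(l,np.round(r['point'],1),round(r['score'],2))
"
```

```text
t 29.43 p [503.5 335.5 135.2] r 605.0 q [-1.236  0.131  0.394  1.998  0.443  0.758  0.366] F [ 0.01 -1.32 -1.92] M [ 0.05  0.6  -0.03] gap 61.1 gf 29.6
xt [-0.89   0.067 -0.45 ] yt [0.062 0.998 0.027] zt [ 0.451 -0.004 -0.893]
shift [ 24.331 -19.177  -1.443] rows 1 per row [ 24.331 -19.177  -1.443] spin/row 0.0
tin_grip [493.6 336.9 145.1] 0.88
tin_lip [565.6 325.3 120.5] 0.55
tin [485.2 336.8  93.4] 0.67
```

send_rows(commands=[0, 8, -0.3, 2.5, 0.12, 0, 8, -0.3, 2.5, 0.12, 0, 8, -0.3, 2.5, 0.12, 0, -0.4, 6.2, 2.5, 0.12, 0, -0.4, 6.2, 2.5, 0.12, 0, -0.4, 6.2, 2.5, 0.12, 0, -0.4, 6.2, 2.5, 0.12, 0, -0.4, 6.2, 2.5, 0.12, 0, -0.4, 6.2, 2.5, 0.12, 0, -0.4, 6.2, 2.5, 0.12, 0, -0.4, 6.2, 2.5, 0.12])

```text
t: 30.55
position: [530.3, 362.4, 117.5]
ee_rot: [0.628, 0.743, 0.147, 0.179]
wrist_force: [-1.3, -0.8, -3.0]
finger_gap: 60.9
grip_force: 29.6
```

```bash
python3 -c "
from h import *
s,R=tin(np.load('R1.npy'));print('lip pred',R@[-50,0,39]+s['position'])
"
```

```text
t 30.55 p [530.3 362.4 117.5] r 642.3 q [-1.324  0.253  0.522  1.923  0.341  0.71  -0.895] F [-1.27 -0.77 -3.04] M [ 0.02  0.68 -0.02] gap 60.9 gf 29.6
xt [-0.148  0.986 -0.082] yt [0.881 0.169 0.443] zt [ 0.45  -0.007 -0.893]
tilt 29.9944546598802 lip dir [ 0.301 -0.893 -0.336] pitch down 19.635338449525708
lip pred [555.276 312.905  86.825]
```

send_rows(commands=[0, -0.4, 6.2, 1.5, 0.12, 0, -0.4, 6.2, 1.5, 0.12, 0, -0.4, 6.2, 1.5, 0.12, 0, -0.4, 6.2, 1.5, 0.12, 0, -0.4, 6.2, 1.5, 0.12, 0, -0.4, 6.2, 1.5, 0.12, 0, -0.4, 6.2, 1.5, 0.12, 0, -0.4, 6.2, 1.5, 0.12, 0, -0.4, 6.2, 1.5, 0.12, 0, -0.4, 6.2, 1.5, 0.12, 0, -0.4, 6.2, 1.5, 0.12, 0, -0.4, 6.2, 1.5, 0.12, 0, 0, 0, 0, 0, 0, 0, 0, 0, 0])

```text
t: 31.72
position: [590.0, 326.8, 128.0]
ee_rot: [0.961, 0.15, 0.228, 0.039]
wrist_force: [-0.4, 1.2, -1.2]
finger_gap: 61.2
grip_force: 29.6
```

```bash
python3 -c "
from h import *
import cv2
s,R=tin(np.load('R1.npy'));print('lip pred',R@[-50,0,39]+s['position'])
im=bot.read_camera('scene');cv2.imwrite('pics/s6.png',cv2.resize(im[190:350,270:470,::-1],None,fx=4,fy=3.75))
print(bot.read_state()['wrist_force'])
"
```

```text
t 31.72 p [590.  326.8 128. ] r 674.5 q [-1.405  0.338  0.791  1.869  0.093  0.668 -2.012] F [-0.42  1.22 -1.16] M [0.05 0.75 0.  ] gap 61.2 gf 29.6
xt [0.851 0.305 0.427] yt [ 0.27  -0.952  0.143] zt [ 0.45  -0.007 -0.893]
tilt 51.7170255994837 lip dir [-0.574 -0.243 -0.782] pitch down 51.41454798742831
lip pred [565.017 311.314  71.792]
[-0.29  -0.308 -2.688]
```

View pics/s6.png

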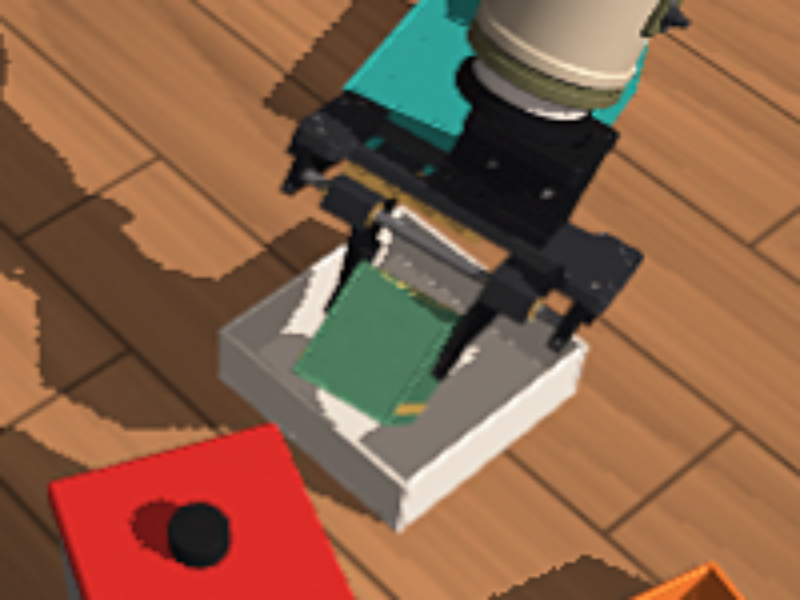

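The view shows the tin tipped steeply, at about (380,340) in the crop, with its lip inside the white tub. I'll hold it there so the ball can roll out.

send_rows(commands=[0, -0.4, 6.2, 1.5, 0.12, 0, -0.4, 6.2, 0, 0.12, 0, 0, 0, 0, 0, 0, 0, 0, 0, 0, 0, 0, 0, 0, 0, 0, 0, 0, 0, 0, 0, 0, 0, 0, 0, 0, 0, 0, 0, 0, 0, 0, 0, 0, 0])

```text
t: 32.52
position: [592.5, 315.9, 127.5]
ee_rot: [0.972, 0.033, 0.231, 0.011]
wrist_force: [-0.6, 0.1, -2.9]
finger_gap: 60.9
grip_force: 29.6
```

```bash
python3 -c "
from h import *
import cv2
s,R=tin(np.load('R1.npy'))
im=bot.read_camera('top');cv2.imwrite('pics/t7.png',cv2.resize(im[170:330,170:370,::-1],None,fx=4,fy=3.75))
print(bot.read_state()['wrist_force'])
"
```

```text
t 32.52 p [592.5 315.9 127.5] r 671.5 q [-1.435  0.341  0.847  1.883  0.054  0.656 -2.205] F [-0.61  0.1  -2.93] M [-0.01  0.85 -0.01] gap 60.9 gf 29.6
xt [0.891 0.069 0.449] yt [ 0.059 -0.998  0.036] zt [ 0.45  -0.006 -0.893]
tilt 52.97038797526911 lip dir [-0.603 -0.029 -0.798] pitch down 52.89858395414401
[-0.485 -0.044 -1.866]
```

View pics/t7.png

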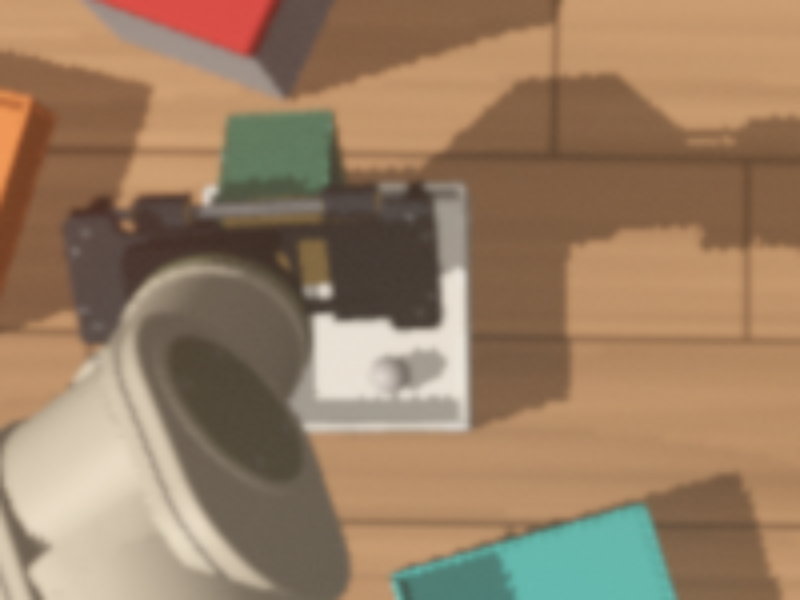

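The top view shows the ball lying in the white tub, at crop (388,373), and the tin is now light. Next I raise it, spin back upright and carry it to free table.

send_rows(commands=[0, 13, 0, -27, 0, 0, 13, 0, -27, 0, 0, 0, 0, 0, -0.12, 0, 0, 0, 0, -0.12, 0, 0, 0, 0, -0.12, 0, 0, 0, 0, -0.12, 0, 0, 0, 0, -0.12, 0, 0, 0, 0, -0.12, 0, 0, 0, 0, -0.12, 0, 0, 0, 0, -0.12, 0, 0, 0, 0, -0.12, 0, 0, 0, 0, -0.12, 0, 0, 0, 0, -0.12, 0, 0, 0, 0, -0.12, 0, 0, 0, 0, -0.12, 0, 0, 0, 0, -0.12, 0, 0, 0, 0, -0.12, 0, 0, 0, 0, -0.12, 0, 0, 0, 0, -0.12])

```text
t: 34.15
position: [591.4, 317.8, 187.4]
ee_rot: [0.479, 0.847, 0.111, 0.203]
wrist_force: [0.5, 0.5, -2.1]
finger_gap: 61.5
grip_force: 29.6
```

send_rows(commands=[0, 0, 0, 0, -0.12, 0, 0, 0, 0, -0.12, 0, 0, 0, 0, -0.12, 0, 0, 0, 0, -0.12, 0, 0, 0, 0, -0.12, 0, 0, 0, 0, -0.12, 0, 0, 0, 0, -0.12, 0, 0, 0, 0, -0.1])

```text
t: 34.82
position: [591.5, 317.7, 187.3]
ee_rot: [0.043, 0.972, 0.007, 0.231]
wrist_force: [-1.2, -0.8, -2.1]
finger_gap: 61.1
grip_force: 29.6
```

```bash
python3 -c "
from h import *
s,R=tin(np.load('R1.npy'))
go([560,20,110],step=33)
bot.read_camera('scene')
for l in ['tin_grip','tin_lip','tin']:
    for r in bot.place_of(l,'scene')[:1]: print(l,np.round(r['point'],1),round(r['score'],2))
"
```

```text
t 34.82 p [591.5 317.7 187.3] r 671.4 q [-1.106  0.2    0.434  1.807  0.296  0.813  0.62 ] F [-1.23 -0.77 -2.08] M [ 0.08  0.61 -0.03] gap 61.1 gf 29.6
xt [-0.889  0.087 -0.449] yt [0.08  0.996 0.033] zt [ 0.45  -0.006 -0.893]
tilt 2.1939366126834106 lip dir [ 0.993 -0.116  0.007] pitch down -0.4115651361076316
t 34.82 p [591.5 317.7 187.3] r 671.4 q [-1.106  0.2    0.434  1.807  0.296  0.813  0.62 ] F [-1.23 -0.77 -2.08] M [ 0.08  0.61 -0.03] gap 61.1 gf 29.6
xt [-0.889  0.087 -0.449] yt [0.08  0.996 0.033] zt [ 0.45  -0.006 -0.893]
shift [  36.835 -301.693   56.741] rows 10 per row [  3.683 -30.169   5.674] spin/row 0.0
tin_grip [582.8 317.  195.7] 0.89
tin_lip [656.9 310.5 170.7] 0.91
tin [576.3 324.2 143.9] 0.86
```

send_rows(commands=[0, 3.5, -30, 5.5, 0, 0, 3.5, -30, 5.5, 0, 0, 3.5, -30, 5.5, 0, 0, 3.5, -30, 5.5, 0, 0, 3.5, -30, 5.5, 0, 0, 3.5, -30, 5.5, 0, 0, 3.5, -30, 5.5, 0, 0, 3.5, -30, 5.5, 0, 0, 3.5, -30, 5.5, 0, 0, 3.5, -30, 5.5, 0, 0, 9, 0, 18, 0, 0, 9, 0, 18, 0, 0, 0, 0, 0, 0])

```text
t: 36.1
position: [557.3, 22.6, 68.3]
ee_rot: [0.048, 0.972, 0.007, 0.229]
wrist_force: [-1.3, -0.2, -2.8]
finger_gap: 61.3
grip_force: 29.6
```

```bash
python3 -c "
from h import *
s,R=st()
go([s['position'][0],s['position'][1],45],step=15)
"
```

```text
t 36.1 p [557.3  22.6  68.3] r 557.8 q [-0.843  0.052  0.689  2.253  0.123  0.395  1.208] F [-1.31 -0.23 -2.8 ] M [ 0.16  0.73 -0.04] gap 61.3 gf 29.6
xt [-0.89   0.096 -0.445] yt [0.09  0.995 0.036] zt [ 0.446 -0.008 -0.895]
t 36.1 p [557.3  22.6  68.3] r 557.8 q [-0.843  0.052  0.689  2.253  0.123  0.395  1.208] F [-1.31 -0.23 -2.8 ] M [ 0.16  0.73 -0.04] gap 61.3 gf 29.6
xt [-0.89   0.096 -0.445] yt [0.09  0.995 0.036] zt [ 0.446 -0.008 -0.895]
shift [10.349 -0.831 20.826] rows 2 per row [ 5.174 -0.416 10.413] spin/row 0.0
```

send_rows(commands=[0, 5, 0, 10, 0, 0, 5, 0, 10, 0, 0, 1, 0, 2, 0, 0, 1, 0, 2, 0, 0, 0, 0, 0, 0])

```text
t: 36.52
position: [560.0, 24.7, 45.2]
ee_rot: [0.046, 0.972, 0.008, 0.231]
wrist_force: [0.5, 0.4, -1.6]
finger_gap: 61.0
grip_force: 29.6
```

```bash
python3 -c "
from h import *
s,R=st()
"
```

```text
t 36.52 p [560.   24.7  45.2] r 560.5 q [-0.815  0.118  0.668  2.265  0.025  0.323  1.286] F [ 0.49  0.43 -1.58] M [0.1  0.56 0.01] gap 61.0 gf 29.6
xt [-0.889  0.094 -0.449] yt [0.086 0.996 0.037] zt [ 0.45  -0.006 -0.893]
```

send_rows(commands=[0, 1, 0, 2, 0, 0, 1, 0, 2, 0, 0, 0, 0, 0, 0])

```text
t: 36.77
position: [560.9, 25.2, 41.5]
ee_rot: [0.046, 0.971, 0.009, 0.232]
wrist_force: [-4.2, 1.0, 7.4]
finger_gap: 61.0
grip_force: 29.8
```

```bash
python3 -c "
from h import *
s,R=st()
"
```

```text
t 36.77 p [560.9  25.2  41.5] r 561.4 q [-0.806  0.129  0.66   2.266  0.006  0.31   1.301] F [-4.24  0.97  7.38] M [ 0.01  0.34 -0.01] gap 61.0 gf 29.8
xt [-0.888  0.094 -0.451] yt [0.086 0.996 0.038] zt [ 0.452 -0.005 -0.892]
```

Contact with the table is clear (7 N). I'll open the fingers, wait, then withdraw along the tool axis.

send_rows(commands=[87, 0, 0, 0, 0, 87, 0, 0, 0, 0, 87, 0, 0, 0, 0, 87, 0, 0, 0, 0, 87, 0, 0, 0, 0, 87, -6, 0, -12, 0, 87, -12, 0, -24, 0, 87, -15, 0, -32, 0, 87, -15, 0, -32, 0, 87, -15, 0, -32, 0, 87, 0, 0, 0, 0, 87, 0, 0, 0, 0])

```text
t: 37.77
position: [557.3, 20.0, 188.4]
ee_rot: [0.046, 0.971, 0.009, 0.233]
wrist_force: [-0.3, -0.3, -0.3]
finger_gap: 86.9
grip_force: 0.0
```

```bash
python3 -c "
from h import *
import cv2
s,R=st()
im=bot.read_camera('scene');cv2.imwrite('pics/s8.png',im[:,:,::-1])
for l in ['tin_grip','tin_lip','tin','sauce_bottle']:
    for r in bot.place_of(l,'scene')[:1]: print(l,np.round(r['point'],1),round(r['score'],2))
"
```

```text
t 37.77 p [557.3  20.  188.4] r 557.7 q [-0.887 -0.201  0.663  2.138  0.335  0.723  1.067] F [-0.26 -0.35 -0.26] M [ 0.08  0.43 -0.  ] gap 86.9 gf 0.0
xt [-0.887  0.095 -0.452] yt [0.086 0.996 0.04 ] zt [ 0.453 -0.004 -0.891]
tin_grip [551.8  29.9  49.8] 0.7
tin_lip [626.   15.4  29.7] 0.76
tin [545.8  32.4  -4. ] 0.64
sauce_bottle [ 795.  -243.4   -0.6] 0.72
```

View pics/s8.png

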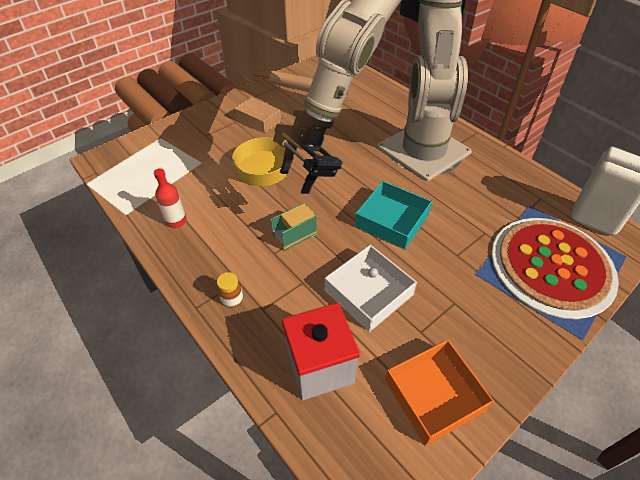

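The tin stands upright and free at (295,227), the ball is in the white tub at (374,272), the bottle is unmoved at (172,200), and the arm is touching nothing. Handing in.

```bash
python3 -c "
from plant import bot
print(bot.hand_in())"
```

```text
the job is handed in; nothing more can be done
None
```

The job is handed in at about 38 s: the tin, held tipped at about 17° for over a second, weighed as a single ball, which I poured into the white tub; the empty tin stands upright clear of both dishes, the red sauce bottle was left alone, and I set the tin down once between the tip test and the pour to re-grip it.

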